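# Set the pump test manifold to the green outlet

### The job

The sprung selector knob on the blue pump test manifold is locked in its middle notch (closed). Pull the knob up, turn it so that its yellow pointer faces the outlet with the green coupling, and let it drop fully home into the notch there, then let go. Never let it drop home facing the outlet with the red blanking cap.

Things in the scene. Friction and masses are not known exactly. Their poses are not given: they have to be found in the camera images.
- selector_grip (a point): Black upright bar knob 46 mm long (x), 16 wide (y), 36 tall, on a 48 mm round skirt. Point: on its vertical turning axis at grip height, 12 mm below its top, 98 above the table when home. x points the way its yellow pointer (50 mm long, at the foot) faces; z up. Notch ring below, 43 mm radius, top 72 above the table. Nothing else within 170 mm stands over 80 mm. Manifold is fixed.
- selector_pull (a joint): Knob's upward pull in m: 0 home, 0.020 upper stop; a spring pulls it down (3 N home, 7 N at the top). Raised over 0.012 (15 mm is good) it turns freely to 74 degrees either way, else its notch locks it. Rounded notches 60 degrees apart: the middle (closed, its start) and one facing each outlet. Let go within 14 degrees of one it drops in, centred to 5; elsewhere it stays up.
- green_coupling: Green round hose coupling, 54 mm across and 35 mm tall, fixed upright on one of the two outlets, 110 mm from the knob's axis and 60 degrees to the left or right of the middle notch. Origin: centre of its underside, 40 mm above the table.
- red_cap: Red round blanking cap, 52 mm across and 30 mm tall, fixed on the other outlet, likewise 110 mm from the axis, 60 degrees to the other side. Origin: centre of its underside, 40 mm above the table.

How it is judged:
By the outcome, as a careful person would: the job done as asked, in the order asked, and still so for the second after the job is handed in, with the robot touching nothing.
It also fails if it takes over 32 s, if anything falls off the work surface, if the arm or the gripper's body presses on something with over 40 N, if the wrist force passes 120 N, or if a joint passes its speed limit or range.

### The arm

A 6-joint arm with a two-finger parallel gripper is mounted at the origin on the work surface. World frame = base frame: x ahead of the robot, y to its left, z up, the work surface at z = 0. Lengths are in mm, angles in rad, forces in N, time in s.
With the tool pointing down it reaches from about 350 to 975 mm from the base axis. Payload 7.1 kg.
Tool frame: the origin (TCP) lies midway between the tips of the shut fingers; the grasp point (between the pads) lies 19 mm behind it (ctrl.grasp_offset is the distance from the TCP to the grasp point, in mm); z points along the fingers, y is the line along which they close (so a half turn about z gives the same grasp; the last joint's range is limited). The gripper opens to 88 mm and grips with 3 to 60 N. Pads are 20 mm wide; open, the fingers measure 115 mm over their backs; the gripper's body (75 mm by 178 mm) begins 61 mm behind the grasp point.
Start: joints at [-1.181, 0.423, 1.63, -0, 1.089, -0.019], TCP at [248.458, -573.475, 222.675] pointing down, gripper open.
Joint ranges: [-3, 3], [-0.9, 2.11], [0.09, 2.58], [-1.31, 4.45], [0.11, 2.69], [-2.54, 2.54]. Speed limits (rad/s): [2.39, 2.39, 3.01, 3.14, 3.14, 3.14].

### API

Orientations are given as a rotation vector (axis times angle).
In Python, from workcell import ctrl gives the robot as it stands. The module is installed in compiled form; this text tells all that it offers.
- The arm moves only by the tool servo_tool, never from a script. Its argument "rows" is a list of rows, each a list of 7 numbers: the turn, a rotation vector about the tool's x, y, z as a fraction of full scale, then the shift along the tool's x, y, z as a fraction of full scale, then the finger opening in mm, from 0 to 87.8. A call has 1 to 10 rows; each row is the pose to reach, as a shift and turn from the pose commanded when the call began, along the tool's axes at that moment; what a row does not reach only later rows make up. Full scale, the value 1, is 20 cm for a shift and 1.5 rad for a turn. A row lasts 1/8 s, in which the tool goes at most 62.5 mm and 10.7 degrees, less where a joint would pass 70% of its speed; a pose out of reach is approached as far as the arm can. A call with a number of a shift or a turn outside -1 to 1 is refused whole. A call with a gripper value outside its range is refused whole. The fingers move at their own pace and stop on an object; the grip force is fixed at half the most. Time passes only in rows, so rows that repeat a pose let the fingers close. It gives the time, the measured TCP pose, the force, the opening and the grip force at its end, in the units of the state.
- ctrl.get_obs(): the state, without advancing time (a new reading comes with each control period).
- ctrl.get_image(name): name is "side" or "top"; returns (picture, depth): 420x560x3 uint8, red, green, blue; 420x560 float32, mm along the optical axis (not along the pixel's ray), 0 where there is no reading.
- ctrl.camera_info(name): a dict with "intrinsics" (3x3 intrinsics, pixels), "R" (3x3) and "t" (3): a world point X has camera coordinates R X + t. Camera axes: x right, y down, z forward; pixel columns grow to the right and rows downward; lengths in mm; the calibration is good to about 2 mm. A picture is of the moment at which its call begins. camera_info takes no time and is no camera call.
- ctrl.close_job(): hands the job in; it is judged then, once.
The state is a dict: "t": time; "qpos": joint angles; "qvel": joint speeds; "joint_torque": joint torques, N m; "ee_pos": TCP position; "orientation": TCP orientation; "ft_force": force on the tool from outside, world axes, zero at the start; "moment": the same for the moment, N m; "width": finger opening in mm; "grasp_force": force on a finger pad.
Only numpy, scipy, OpenCV 4.12 (cv2) and the standard library are available. Lean on these libraries where they do the work, as an engineer would, in place of code of your own. Each camera call takes 0.05 s, during which the arm holds its last target. There are 200 camera calls.

## Working session

There is one attempt and no reset: what is moved stays moved. The work goes in short steps, Python scripts to look and compute and a tool call to move; the robot and the scene stay as the last step left them, time stands still between calls to the robot, and variables do not carry over. Pictures are saved under pics/ and viewed, at most 10 in all, crops included, and the job is handed in when it is done.

Besides the shell and the picture viewer there is one more tool, called after "Emit:" as name([rows], argument=value, ...), one row to a line, values as JSON. servo_tool: Moves the arm, as the interface text tells. Its arguments: {"type":"object","properties":{"rows":{"type":"array","items":{"type":"array","items":{"type":"number"}}}},"required":["rows"]}

```bash
mkdir -p pics; cat > h.py <<'E'
import numpy as np, cv2
from workcell import ctrl
def snap(n,f):
    im,d=ctrl.get_image(n); cv2.imwrite('pics/'+f,im[:,:,::-1]); return im,d
def pts(n,d):
    c=ctrl.camera_info(n); K,R,t=map(np.array,(c['intrinsics'],c['R'],c['t']))
    v,u=np.mgrid[:420,:560]; r=np.stack([u,v,np.ones_like(u)],-1)@np.linalg.inv(K).T
    return (r*d[...,None]-t)@R
def plane(n,u,v,z):
    c=ctrl.camera_info(n); K,R,t=map(np.array,(c['intrinsics'],c['R'],c['t']))
    o=-R.T@t; r=R.T@np.linalg.inv(K)@np.array([u,v,1.]); return o+r*(z-o[2])/r[2]
E
python3 - <<'E'
from h import *
for n in('top','side'):
    im,d=snap(n,n+'1.png'); P=pts(n,d)
    hsv=cv2.cvtColor(im,cv2.COLOR_RGB2HSV)
    for nm,lo,hi in(('green',45,85),('red',0,6),('yellow',20,34),('blue',95,125)):
        m=cv2.inRange(hsv,(lo,110,60),(hi,255,255)); k,l,s,c=cv2.connectedComponentsWithStats(m)
        for i in range(1,k):
            if s[i,4]>25:
                q=P[(l==i)&(d>0)]; print(n,nm,s[i],c[i].round(1),np.median(q,0).round(1),q.min(0).round(),q.max(0).round())
o=ctrl.get_obs();print(o)
E
```

```text
top green [329 202  31  31 724] [343.8 217.3] [595.4 -77.3  67.5] [ 571. -105.   18.] [624. -52.  77.]
top red [224 202  28  27 603] [237.3 215. ] [601.7 110.4  61. ] [579.  86.  49.] [626. 134.  72.]
top yellow [287 219   7  26 120] [289.7 231.6] [564.5  18.9 107.9] [545.  14.  63.] [593.  22. 112.]
top blue [  212   190   153   111 10542] [288.2 247.9] [538.9  18.8  18.7] [ 451. -124.   -4.] [659. 160.  61.]
top blue [ 485  218   75   63 3221] [523.8 249.3] [ 535.7 -378.1   88.2] [ 487. -463.   -3.] [ 594. -356.  158.]
side green [509   0  32  12 215] [528.4   6.4] [  671.9 -1410.3   266.6] [  646. -1448.   254.] [  744. -1386.   290.]
side green [303 199  32  27 561] [319.6 209.3] [588.4 -72.6  68. ] [ 522. -211.   -1.] [695.  14. 111.]
side red [219 247  35  33 886] [236.5 262.9] [595.  119.4  61.6] [577.  27.  -1.] [692. 137.  72.]
side yellow [ 413    0  147   35 2700] [490.5  14.3] [  783.3 -1267.2   247.9] [  529. -1652.   215.] [ 1048. -1228.   262.]
side yellow [398 100  37  27 436] [418.  114.9] [  993.  -1344.8  -181.4] [  555. -1623.  -186.] [1045. -381.  160.]
side yell
[... 636 characters left out ...]
  0.] [678. 161.  26.]
{'t': 0.1, 'qpos': array([-1.18095807e+00,  4.23778429e-01,  1.63059969e+00, -5.77083032e-06,
        1.08858285e+00, -1.90015358e-02]), 'qvel': array([-0.00076689, -0.00228961, -0.00061243,  0.00105494, -0.0015132 ,
        0.00023421]), 'joint_torque': array([ 5.94681842e-04, -5.45612633e+01, -2.74324733e+01,  6.45249733e-02,
        1.87294430e-02, -6.73830527e-06]), 'ee_pos': array([ 248.29905884, -573.02278794,  221.97613328]), 'orientation': array([-3.07486445e+00, -6.37471993e-01,  4.03965911e-04]), 'ft_force': array([-0.49024284, -0.17821699, -0.4623877 ]), 'moment': array([ 0.01431682,  0.05827362, -0.0186987 ]), 'grasp_force': 0.0, 'width': 87.77823769224597}
```

View pics/top1.png

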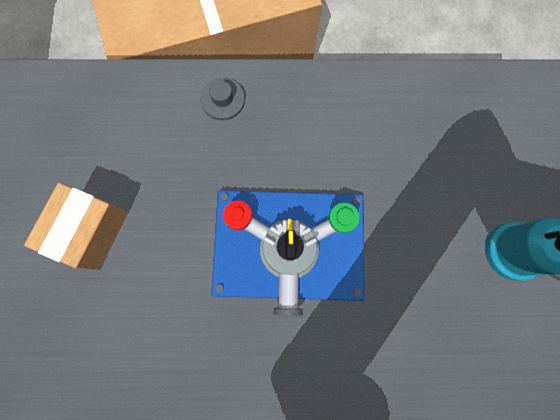

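View pics/side1.png

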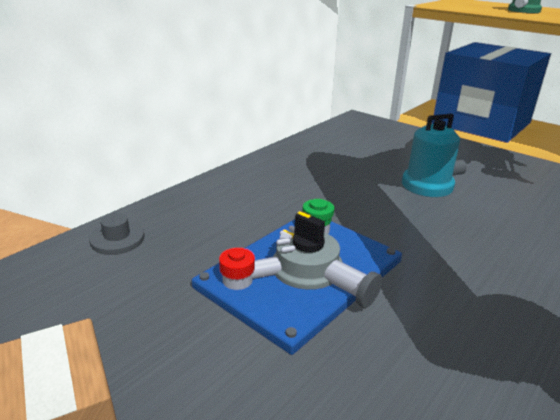

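The top view shows the knob at about (290,242) with its pointer facing up the image (+x). The green coupling is at (344,217) on the right (-y) and the red cap at (237,215) on the left. The side view agrees. Next I'll refine the axis and heading.

```bash
python3 - <<'E'
from h import *
im=cv2.imread('pics/top1.png')[:,:,::-1].copy(); hsv=cv2.cvtColor(im,cv2.COLOR_RGB2HSV)
_,d=ctrl.get_image('top'); P=pts('top',d)
c={}
for nm,lo,hi,z in(('g',45,85,75),('r',0,6,70)):
    m=cv2.inRange(hsv,(lo,110,60),(hi,255,255)); 
    q=P[(m>0)&(abs(P[...,2]-z+1)<10)]; 
    (cx,cy),r=cv2.minEnclosingCircle(q[:,:2].astype(np.float32)); print(nm,cx,cy,r,q[:,2].mean()); c[nm]=np.array([cx,cy])
f=c['r']-c['g']; f=np.array([f[1],-f[0]])/np.linalg.norm(f); print('axis from outlets',(c['r']+c['g'])/2-55*f,np.degrees(np.arctan2(f[1],f[0])))
box=np.abs(P[...,0]-545)<60; box&=np.abs(P[...,1]-18)<60
q=P[box&(P[...,2]>103)]; print('knob top',len(q),q.mean(0),cv2.minAreaRect(q[:,:2].astype(np.float32)),np.median(q[:,2]))
q=P[box&(P[...,2]>66)&(P[...,2]<85)]; print('ring/skirt',len(q),q.mean(0))
m=cv2.inRange(hsv,(20,110,60),(34,255,255)); q=P[(m>0)&box]; print(cv2.fitLine(q[:,:2].astype(np.float32),2,0,.01,.01).ravel())
big=cv2.resize(im[180:310,210:370],None,fx=5,fy=4.6); cv2.imwrite('pics/crop.png',big[:,:,::-1])
m=cv2.inRange(hsv,(105,150,60),(122,255,255))[:,200:380]; q=cv2.findNonZero(m);print(cv2.minAreaRect(q))
print(cv2.Rodrigues(ctrl.get_obs()['orientation'])[0])
print(plane('top',290,242,110))
E
```

```text
g 597.628173828125 -78.8481674194336 26.862077713012695 69.01710031414945
r 602.8936767578125 110.82754516601562 24.693538665771484 62.75680688437358
axis from outlets [545.28210588  17.51593138] -1.590154202336637
knob top 275 [545.62702699  18.21931831 108.43021038] ((546.0745239257812, 18.140226364135742), (14.9551362991333, 44.58553695678711), 89.56452178955078) 108.46395830838215
ring/skirt 752 [559.9436992   18.43755368  72.01268629]
[9.9999946e-01 1.0447175e-03 5.6781677e+02 1.8708750e+01]
((88.89341735839844, 244.9814453125), (151.44944763183594, 106.18495178222656), 1.7534048557281494)
[[ 9.17585867e-01  3.97537342e-01 -4.87218988e-04]
 [ 3.97537641e-01 -9.17585213e-01  1.09603661e-03]
 [-1.13494585e-05 -1.19939559e-03 -9.99999281e-01]]
[548.00044198  19.08944568 110.        ]
```

View pics/crop.png

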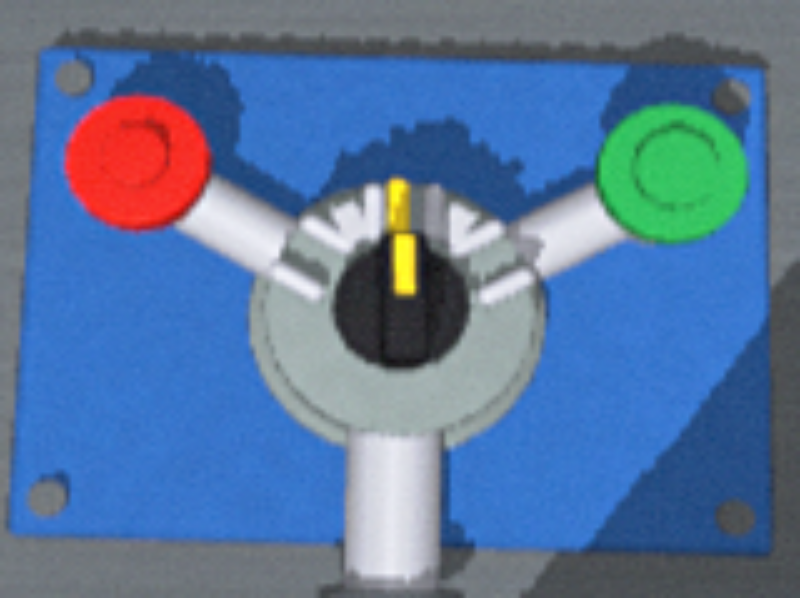

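The crop shows the pointer in the middle notch at about (400,200), red on the left and green on the right. So the axis is near (545.7, 18.2) with heading about -1°, and the turn needed is -60° (clockwise from above). To keep joint 6 in range I'll grasp with tool x pointing backward.

Emit:
servo_tool([
  [0, 0, -0.6, 1, -0.835, 0, 60],
  [0, 0, -0.6, 1, -0.835, 0, 60],
  [0, 0, -0.6, 1, -0.835, 0, 60],
  [0, 0, -0.6, 1, -0.835, 0, 60],
  [0, 0, -0.6, 1, -0.835, 0, 60],
  [0, 0, -0.6, 1, -0.835, 0, 60],
])

```text
t: 0.9
ee_pos: [366.0, -339.9, 222.7]
orientation: [-2.492, -1.913, 0.0]
ft_force: [-1.2, 0.6, 0.1]
width: 59.8
grasp_force: 0.0
```

Emit:
servo_tool([
  [0, 0, -0.6, 0.981, 0.203, 0, 60],
  [0, 0, -0.6, 0.981, 0.203, 0, 60],
  [0, 0, -0.6, 0.981, 0.203, 0, 60],
  [0, 0, -0.6, 0.981, 0.203, 0, 60],
  [0, 0, -0.6, 0.981, 0.203, 0, 60],
  [0, 0, -0.6, 0.981, 0.203, 0, 60],
])

```text
t: 1.65
ee_pos: [455.7, -162.4, 222.6]
orientation: [-1.419, -2.803, 0.0]
ft_force: [0.0, -0.1, -0.0]
width: 59.8
grasp_force: 0.0
```

Emit:
servo_tool([
  [0, 0, -0.61, 0.4515, 0.8975, 0.2, 60],
  [0, 0, -0.61, 0.4515, 0.8975, 0.2, 60],
  [0, 0, -0.61, 0.4515, 0.8975, 0.2, 60],
  [0, 0, -0.61, 0.4515, 0.8975, 0.2, 60],
  [0, 0, -0.61, 0.4515, 0.8975, 0.2, 60],
  [0, 0, -0.61, 0.4515, 0.8975, 0.2, 60],
  [0, 0, -0.61, 0.4515, 0.8975, 0.2, 60],
  [0, 0, -0.61, 0.4515, 0.8975, 0.2, 60],
])

```text
t: 2.65
ee_pos: [546.0, 17.1, 182.8]
orientation: [0.034, 3.141, -0.0]
ft_force: [0.2, -0.8, -0.2]
width: 60.1
grasp_force: 0.0
```

```bash
python3 - <<'E'
from h import *
o=ctrl.get_obs();print(o['t'],o['qpos'],o['ee_pos'],o['width'],o['ft_force']);print(cv2.Rodrigues(o['orientation'])[0].round(4))
im,d=snap('side','side2.png'); cv2.imwrite('pics/side2c.png',cv2.resize(im[130:330,180:400],None,fx=3,fy=3)[:,:,::-1])
E
```

```text
2.65 [ 9.47273578e-03  3.60362688e-01  1.83638552e+00 -1.80499059e-05
  9.44646415e-01 -1.53959499e+00] [546.0418121   17.06866951 182.79322469] 60.058471103100416 [ 0.21908502 -0.80817292 -0.20677345]
[[-9.998e-01  2.170e-02  2.000e-04]
 [ 2.170e-02  9.998e-01 -0.000e+00]
 [-2.000e-04 -0.000e+00 -1.000e+00]]
```

View pics/side2c.png

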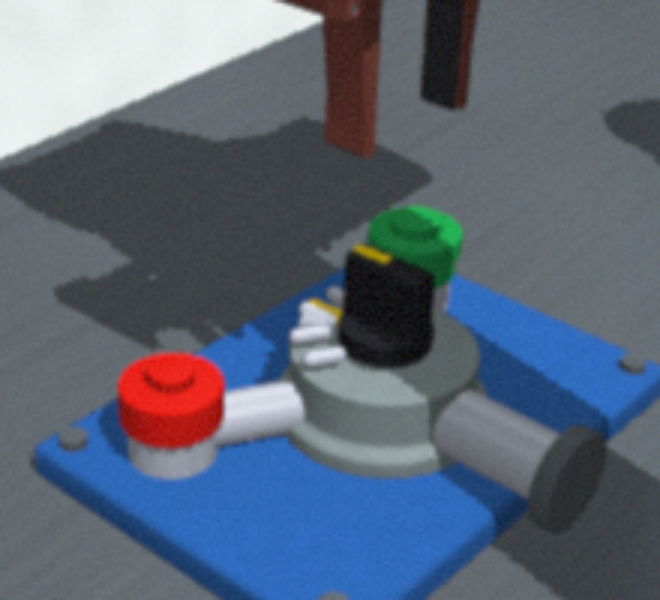

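The fingers straddle the knob: tips at about (350,150) and (445,100), knob at (390,305) in the crop. I'll descend and close.

Emit:
servo_tool([
  [0, 0, 0, 0, 0.0055, 0.2, 60],
  [0, 0, 0, 0, 0.0055, 0.35, 60],
  [0, 0, 0, 0, 0.0055, 0.45, 60],
  [0, 0, 0, 0, 0.0055, 0.515, 60],
  [0, 0, 0, 0, 0.0055, 0.515, 60],
  [0, 0, 0, 0, 0.0055, 0.515, 60],
])

```text
t: 3.45
ee_pos: [546.7, 18.7, 80.4]
orientation: [0.029, 3.14, 0.0]
ft_force: [0.5, 0.9, 0.3]
width: 60.0
grasp_force: 0.0
```

Emit:
servo_tool([
  [0, 0, 0, 0, 0, 0, 30],
  [0, 0, 0, 0, 0, 0, 20],
  [0, 0, 0, 0, 0, 0, 0],
  [0, 0, 0, 0, 0, 0, 0],
  [0, 0, 0, 0, 0, 0, 0],
  [0, 0, 0, 0, 0, 0, 0],
  [0, 0, 0, 0, 0, 0, 0],
])

```text
t: 4.32
ee_pos: [545.9, 17.8, 79.8]
orientation: [-0.027, -3.141, 0.002]
ft_force: [-1.0, -5.4, 1.7]
width: 16.3
grasp_force: 30.0
```

Emit:
servo_tool([
  [0, 0, 0, 0, -0.002, -0.02, 0],
  [0, 0, 0, 0, -0.002, -0.04, 0],
  [0, 0, 0, 0, -0.002, -0.06, 0],
  [0, 0, 0, 0, -0.002, -0.08, 0],
  [0, 0, 0, 0, -0.002, -0.08, 0],
  [0, 0, 0, 0, -0.002, -0.08, 0],
])

```text
t: 5.08
ee_pos: [545.9, 17.8, 95.4]
orientation: [-0.027, -3.141, 0.001]
ft_force: [1.8, -5.5, -7.8]
width: 15.9
grasp_force: 30.0
```

```bash
python3 - <<'E'
from h import *
o=ctrl.get_obs();print(o['t'],o['ee_pos'],o['width'],o['ft_force'],o['moment'])
im,d=snap('side','side3.png'); cv2.imwrite('pics/side3c.png',cv2.resize(im[130:330,180:400],None,fx=3,fy=3)[:,:,::-1])
E
```

```text
5.075 [545.8671337   17.79313882  95.3540183 ] 15.889567563623162 [ 1.77584665 -5.47438604 -7.79388881] [-1.00996848 -0.4811848   0.03212718]
```

View pics/side3c.png

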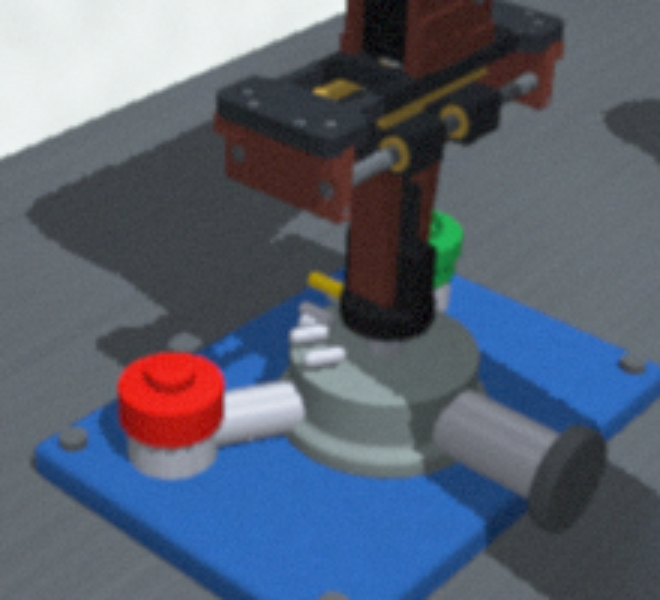

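The knob is up: a gap shows under the skirt at (385,340) and the pointer is lifted at (325,285). Turning it -60° in world, which is + about tool z.

Emit:
servo_tool([
  [0, 0, 0.09, 0, 0, 0, 0],
  [0, 0, 0.18, 0, 0, 0, 0],
  [0, 0, 0.27, 0, 0, 0, 0],
  [0, 0, 0.36, 0, 0, 0, 0],
  [0, 0, 0.45, 0, 0, 0, 0],
  [0, 0, 0.54, 0, 0, 0, 0],
  [0, 0, 0.63, 0, 0, 0, 0],
  [0, 0, 0.698, 0, 0, 0, 0],
  [0, 0, 0.698, 0, 0, 0, 0],
  [0, 0, 0.698, 0, 0, 0, 0],
])

```text
t: 6.38
ee_pos: [545.8, 17.6, 95.3]
orientation: [1.594, 2.707, -0.002]
ft_force: [1.7, -7.3, -6.3]
width: 15.7
grasp_force: 30.0
```

```bash
python3 - <<'E'
from h import *
o=ctrl.get_obs();print(o['t'],o['ee_pos'],o['width'],o['ft_force'],o['moment'])
R=cv2.Rodrigues(o['orientation'])[0]; print('knob heading',np.degrees(np.arctan2(-R[1,0],-R[0,0])))
im,d=snap('side','side4.png'); a=cv2.resize(im[130:330,180:400],None,fx=3,fy=3); cv2.imwrite('pics/side4c.png',a[:,:,::-1])
E
```

```text
6.375 [545.76379942  17.62115479  95.26520284] 15.670309209367291 [ 1.71509592 -7.25411431 -6.28348539] [-1.31598624 -0.49928347  0.01388011]
knob heading -60.9870518976903
```

View pics/side4c.png

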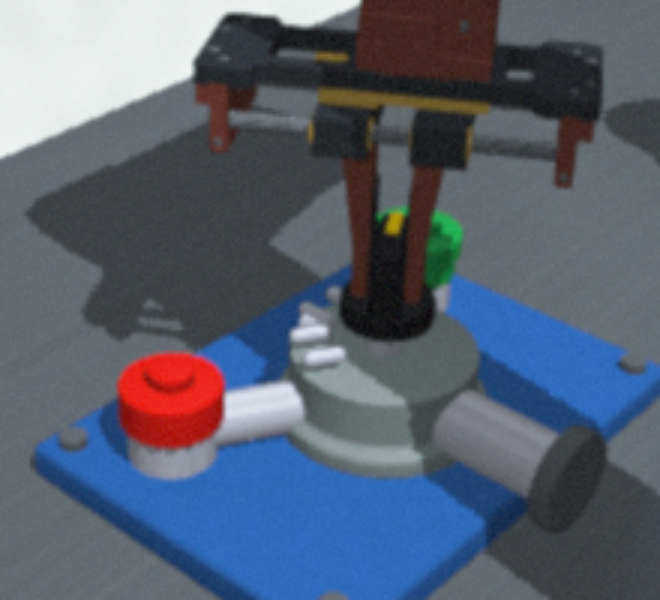

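The knob now points at green, with its stripe at (395,222) leading toward the coupling, heading -61°. I'll lower it, release and retract.

Emit:
servo_tool([
  [0, 0, 0, 0, 0, 0.02, 0],
  [0, 0, 0, 0, 0, 0.04, 0],
  [0, 0, 0, 0, 0, 0.06, 0],
  [0, 0, 0, 0, 0, 0.075, 0],
  [0, 0, 0, 0, 0, 0.075, 0],
  [0, 0, 0, 0, 0, 0.075, 0],
])

```text
t: 7.18
ee_pos: [545.8, 17.6, 80.5]
orientation: [-1.594, -2.707, 0.002]
ft_force: [-0.2, -7.1, -5.0]
width: 15.7
grasp_force: 30.0
```

Emit:
servo_tool([
  [0, 0, 0, 0, 0, 0, 50],
  [0, 0, 0, 0, 0, 0, 50],
  [0, 0, 0, 0, 0, 0, 50],
  [0, 0, 0, 0, 0, 0, 50],
  [0, 0, 0, 0, 0, 0, 50],
  [0, 0, 0, 0, 0, 0, 50],
])

```text
t: 7.92
ee_pos: [546.1, 18.4, 80.7]
orientation: [-1.595, -2.707, -0.0]
ft_force: [0.1, 0.5, -0.3]
width: 50.0
grasp_force: 0.0
```

Emit:
servo_tool([
  [0, 0, 0, 0, 0, -0.15, 50],
  [0, 0, 0, 0, 0, -0.3, 50],
  [0, 0, 0, 0, 0, -0.5, 50],
  [0, 0, 0, -1, 0, -0.7, 50],
  [0, 0, 0, -1, 0, -0.7, 50],
  [0, 0, 0, -1, 0, -0.7, 50],
  [0, 0, 0, -1, 0, -0.7, 50],
  [0, 0, 0, -1, 0, -0.7, 50],
])

```text
t: 8.93
ee_pos: [642.7, -157.0, 220.2]
orientation: [-1.596, -2.705, -0.0]
ft_force: [-0.6, -0.2, -0.4]
width: 49.9
grasp_force: 0.0
```

```bash
python3 - <<'E'
from h import *
im,d=snap('side','side5.png'); a=cv2.resize(im[130:330,180:400],None,fx=2.4,fy=2.4)
im2,d2=snap('top','top5.png'); b=cv2.resize(im2[170:320,210:370],None,fx=1.7,fy=1.7)
c=np.zeros((480,800,3),np.uint8); c[:,:528]=a; c[:b.shape[0],528:]=b[:,:272]; cv2.imwrite('pics/c5.png',c[:,:,::-1])
P=pts('top',d2); box=(abs(P[...,0]-545)<40)&(abs(P[...,1]-18)<40)&(P[...,2]>100)&(P[...,2]<140)
q=P[box]; print(len(q),np.median(q[:,2]) if len(q) else 0,ctrl.get_obs()['ee_pos'],ctrl.get_obs()['t'])
if len(q): print(cv2.minAreaRect(q[:,:2].astype(np.float32)))
E
```

```text
276 108.34477774387776 [ 641.84562835 -155.24618409  219.84178828] 9.025
((545.8268432617188, 18.323122024536133), (16.1512508392334, 45.797794342041016), 29.453136444091797)
```

View pics/c5.png

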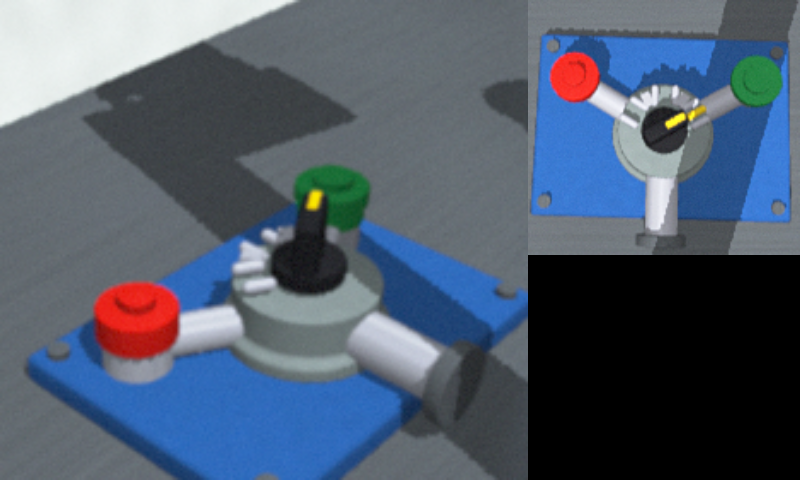

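The pointer, at (695,115) in the inset, faces the green coupling at (757,80). The knob top reads 108.34 mm, against 108.46 before the move, so it is fully home. The arm is clear.

```bash
python3 -c "
from workcell import ctrl
print(ctrl.close_job())"
```

```text
the job is handed in; nothing more can be done
None
```

The selector knob is fully home in the notch facing the green coupling, never turned toward the red cap; the arm is clear and the job was handed in at about 9 s.

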